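# Set up the hanging tray of a density kit

### The job

Set up the density kit for the next weighing: slide the lid of the white storage box right back, lift out the steel hanger that leans inside, and hang its hook over the crossbar of the stand, between the two collars, so that its tray hangs free and level inside the glass dish. Then slide the lid fully shut again so that no dust gets in, and leave the jar and the vials behind the work standing where they are.

Things in the scene. Friction and masses are not known exactly. Their poses are not given: they have to be found in the camera images.
- stand: density stand, fixed, left or right of the box: grey base 110 (x) x 170 (y) x 16 mm high, two steel posts (12 mm thick, 112 mm high) at y = +-70 mm, round steel crossbar 8 mm thick between them along y, with two dark collars (16 mm across) whose inner faces are at y = +-20 mm. Origin: centre of the underside; z up; -x is its front, to the robot; nothing is above the bar
- bar_mid (a point): middle of the crossbar's axis, midway between the collars, 105 mm above the table; axes as the stand's (y along the bar)
- dish: round glass dish fixed on the stand under the bar, 80 mm across (75 inside), floor 23 mm and rim 50 mm above the table. Origin: centre of its underside, 20 mm above the table
- box: white storage box, fixed, 114 (x) x 130 (y) x 127 mm high, walls 4 mm; inside, a black slanted cradle holds the hanger in the middle. Origin: centre of the underside; z up; -x is its front, towards the robot; the lid slides towards +x, over the rear wall and out behind the box
- lid (a joint): travel of the flat grey sliding lid on top of the box, in m along the box's +x: 0 fully shut, 0.100 fully open (the compartment then lies open and the lid sticks out 0.1 m behind the box). About 1.5 N moves it and it stays where it is left; its upper face is 124 mm above the table
- lid_knob (a point): top centre of the block-shaped knob near the lid's front edge; moves with the lid. The knob is 16 (x) x 24 (y) x 16 mm high above the lid's upper face; this point is 139.5 mm above the table; axes as the box's
- hanger: loose hanger, 90 g, 112 mm long, of bent steel strip 20 mm wide (y). Origin: on the bar's axis when hung; z up when hung, y along the bar. Roof-shaped hook over the origin, 18 mm wide inside (x). At the start it leans in the box: yawed 1.57 rad from the box, grip end tipped 0.5 rad to the box's -y (right), its -x side on the cradle; it slides out along its own +z
- hanger_grip (a point): centre of the hanger's black grip block, 10 (x) x 16 (y) x 30 (z) mm, at z = +25 mm of the hanger; axes as the hanger's
- hook_mouth (a point): middle of the hook's mouth, 10 mm to +x and 31 mm below the hanger's origin: the mouth opens to +x between the short lip (x = +10.5 mm, ends at z = -18.5 mm) and the shank, which runs down the -x side (x = -10.5 mm) to z = -44 mm and then returns to x = 0; axes as the hanger's
- tray_bottom (a point): centre of the underside of the hanger's tray, 72 mm below the hanger's origin; tray 24 (x) x 44 (y) mm with a 8 mm high rim; axes as the hanger's
- jar_2: white lidded jar, 57 mm wide, 59 mm high, loose bystander behind the work; origin: centre of the underside
- vial_tan: black-capped vial, 28 mm wide, 58 mm high, loose bystander; origin: centre of the underside
- vial_white: white-capped vial, 28 mm wide, 58 mm high, loose bystander; origin: centre of the underside

How it is judged:
On the way, in this order (a step that is already met when the one before it is completed fails the run):
1. the lid is slid open, more than 75 mm, with the hanger still in the box (value of joint lid above 0.075 m and height (world z) of hanger below 0.1 m), for 0.1 s.
2. the hanger is lifted well up out of the cradle in the gripper (height (world z) of hanger above 0.165 m and contact force between the fingers and hanger above 0.5 N), for 0.1 s.
3. the hanger hangs by its hook on the crossbar between the collars, upright, tray clear of the dish, released, while the box is still open (x of hanger in the frame of bar_mid between -0.008 and 0.008 m and y of hanger in the frame of bar_mid between -0.013 and 0.013 m and z of hanger in the frame of bar_mid between -0.005 and 0.005 m and angle between hanger's own z axis and vertical below 0.2 rad and angle between the y axis of hanger and the y axis of stand, either way round below 0.3 rad and contact force between hanger and dish below 0.05 N and contact force between hanger and the fingers below 0.05 N and value of joint lid above 0.05 m), for 0.3 s.
At the end, for the whole second after the job is handed in: The hanger hangs on the bar, released: origin within 8 mm (x), 13 mm (y, between the collars), 5 mm (z) of bar_mid, under 0.2 rad from upright, y within 0.3 rad of the bar, off the dish and fingers, at rest (0.03 m/s, 0.4 rad/s); lid within 5 mm of shut (x of hanger in the frame of bar_mid between -0.008 and 0.008 m and y of hanger in the frame of bar_mid between -0.013 and 0.013 m and z of hanger in the frame of bar_mid between -0.005 and 0.005 m and angle between hanger's own z axis and vertical below 0.2 rad and angle between the y axis of hanger and the y axis of stand, either way round below 0.3 rad and contact force between hanger and dish below 0.05 N and contact force between hanger and the fingers below 0.05 N and value of joint lid below 0.005 m and linear speed of hanger below 0.03 m/s and angular speed of hanger below 0.4 rad/s); the robot touches nothing.
It fails at once if the jar or a vial is shoved more than 25 mm or tipped over (distance of any of jar_2, vial_tan, vial_white from where it was at the start of the episode above 0.025 m or angle between any of jar_2, vial_tan, vial_white's own z axis and vertical above 0.5 rad).
It fails at once if the glass dish is hit or pressed with more than 15 N (contact force between dish and hanger above 15 N or contact force between dish and the arm above 15 N or contact force between dish and the fingers above 15 N).
It also fails if it takes over 67 s, if anything falls off the work surface, if the arm or the gripper's body presses on something with over 40 N, if the wrist force passes 120 N, or if a joint passes its speed limit or range.

### The arm

A 6-joint arm with a two-finger parallel gripper is mounted at the origin on a cart in front of the work surface, level with it; the furniture and walls round the work are solid. World frame = base frame: x ahead of the robot, y to its left, z up, the work surface at z = 0. Lengths are in m, angles in rad, forces in N, time in s.
With the tool pointing down it reaches from about 0.425 to 0.95 m from the base axis. Payload 14.7 kg.
Tool frame: the origin (TCP) lies on the centre line of the jaws, within the pads' length; the fingertips stand 25 mm ahead of it and the grasp point (between the pads) lies 6 mm ahead of it; z points along the fingers, y is the line along which they close (so a half turn about z gives the same grasp; the last joint's range is limited). The gripper opens to 85 mm and grips with 20 to 120 N. Pads are 22 mm wide; open, the fingers measure 114 mm over their backs; the gripper's body (76 mm by 85 mm) begins 54 mm behind the grasp point. The pads swing forward as they close: fully open they stand 13 mm farther back than shut.
Start: joints at [-1.38, 0.48, 1.596, -0, 1.065, -0.047], TCP at [0.153, -0.632, 0.256] pointing down, gripper open.
Joint ranges: [-2.75, 2.75], [-0.82, 2.05], [0.23, 2.67], [-1.56, 4.7], [0.09, 2.69], [-2.92, 2.92]. Speed limits (rad/s): [1.89, 1.89, 2.39, 3.01, 3.01, 3.01].

### API

Orientations are given as a unit quaternion [w, x, y, z].
In Python, from workcell import bot gives the robot as it stands. The module is installed in compiled form; this text tells all that it offers.
- The arm moves only by the shell command python3 -m jog 'ROWS' [FORCE]. ROWS is JSON, one flat list of numbers, 7 for each row, row after row: the shift along the tool's x, y, z in cm, then the turn, a rotation vector about the tool's x, y, z in degrees, then the finger opening in cm, from 0 to 8.54. A call has exactly 5 rows; each row shifts and turns the commanded pose from where the row before left it, along the tool's axes as they then stand; what a row does not reach is not made up. A row lasts 1/8 s, in which the tool goes at most 62.5 mm and 10.7 degrees, less where a joint would pass 70% of its speed; a pose out of reach is approached as far as the arm can. A call is refused whole if a number of a shift passes 6.25 or a number of a turn 10.7, either way. A call with a gripper value outside its range is refused whole. The fingers move at their own pace and stop on an object; FORCE is the grip in N (left out, the last holds). Time passes only in rows, so rows that do not move let the fingers close, or fill a call up. It gives the time, the measured TCP pose, the force, the opening and the grip force at its end, in the units of the state.
- bot.read_state(): the state, without advancing time (a new reading comes with each control period).
- bot.capture(name): name is "scene" or "top"; returns a dict with "color" (400x640x3 uint8, blue, green, red), "fx", "fy", "cx", "cy" (pixels), "R" (3x3) and "t" (3): a world point X has camera coordinates R X + t. Camera axes: x right, y down, z forward; pixel columns grow to the right and rows downward; lengths in m; the calibration is good to about 2 mm. A picture is of the moment at which its call begins. There is no depth.
- bot.sign_off(): hands the job in; it is judged then, once.
The state is a dict: "time": time; "joints": joint angles; "joint_velocities": joint speeds; "effort": joint torques, N m; "tcp_pos": TCP position; "tool_rot": TCP orientation; "contact_force": force on the tool from outside, world axes, zero at the start; "moment": the same for the moment, N m; "width": finger opening in m; "grip_force": force on a finger pad.
Only numpy, scipy, OpenCV 4.12 (cv2) and the standard library are available. Lean on these libraries where they do the work, as an engineer would, in place of code of your own. Each camera call takes 0.05 s, during which the arm holds its last target. There are 200 camera calls.

## Working session

There is one attempt and no reset: what is moved stays moved. The work goes in short steps, Python scripts to look and compute and a shell command to move; the robot and the scene stay as the last step left them, time stands still between calls to the robot, and variables do not carry over. Pictures are saved under pics/ and viewed, at most 13 in all, crops included, and the job is handed in when it is done.

```bash
mkdir -p pics; cat > h.py <<'E'
import numpy as np, cv2
from workcell import bot
from scipy.spatial.transform import Rotation as Ro
def cap(n,f,crop=None,k=1):
    c=bot.capture(n); im=c["color"]
    np.savez(n+".npz",**{a:c[a] for a in("fx","fy","cx","cy","R","t")}); cv2.imwrite(n+"_raw.png",im)
    if crop: x0,y0,x1,y1=crop; im=im[y0:y1,x0:x1]
    cv2.imwrite("pics/"+f,cv2.resize(im,None,fx=k,fy=k,interpolation=cv2.INTER_CUBIC)); return c
def ray(n,u,v,z):
    c=np.load(n+".npz"); R=np.array(c["R"]);t=np.array(c["t"])
    d=R.T@np.array([(u-c["cx"])/c["fx"],(v-c["cy"])/c["fy"],1]); o=-R.T@t
    return o+d*(z-o[2])/d[2]
def proj(n,X):
    c=np.load(n+".npz"); p=c["R"]@np.array(X)+c["t"]; return np.array([c["fx"]*p[0]/p[2]+c["cx"],c["fy"]*p[1]/p[2]+c["cy"]])
E
python3 - <<'E'
from h import *
cap("top","t1.png",None,1.25);cap("scene","s1.png",None,1.25)
for n in("top","scene"):
    c=np.load(n+".npz");print(n,c["fx"],-c["R"].T@c["t"],c["R"].round(2).tolist())
print(bot.read_state())
E
```

```text
top 485.675784851087 [ 0.54013282 -0.07438889  1.1458399 ] [[0.0, -1.0, -0.0], [-1.0, -0.0, -0.03], [0.03, 0.0, -1.0]]
scene 451.0086533163019 [0.15974826 0.60615285 0.48525834] [[-0.85, -0.53, 0.0], [-0.23, 0.36, -0.91], [0.48, -0.77, -0.42]]
{'time': 0.1, 'joints': array([-1.37961718e+00,  4.80772256e-01,  1.59679033e+00,  6.53673890e-06,
        1.06506871e+00, -4.66113094e-02]), 'joint_velocities': array([ 0.00096802, -0.00083626, -0.00143181, -0.00020039, -0.00017713,
        0.00047557]), 'effort': array([ 5.58258653e-04, -9.52256727e+01, -4.31042790e+01, -5.62838761e-05,
        5.21550523e-03,  6.30055479e-05]), 'tcp_pos': array([ 0.15306567, -0.63139172,  0.25574216]), 'tool_rot': array([-5.18170692e-04,  9.92940339e-01,  1.18613718e-01, -3.46548758e-05]), 'contact_force': array([-0.10092063, -0.79721493,  0.184307  ]), 'moment': array([ 0.00659752, -0.03270308,  0.05225442]), 'grip_force': 0.0, 'width': 0.08528642792557987}
```

View pics/t1.png

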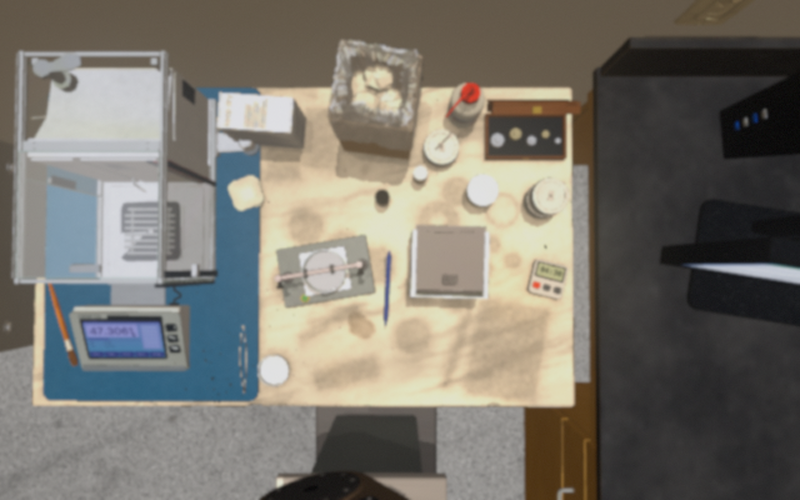

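View pics/s1.png

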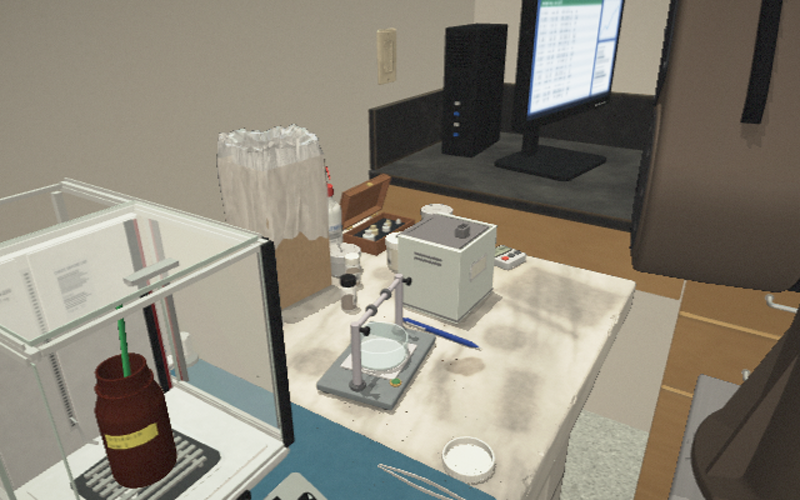

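Top view: stand around (325,270), box around (449,262) with its knob at (450,281). The two vials and the jar are behind them at (382,198), (420,174) and (482,190), all in the displayed 1.25x pixels. I'll enlarge both views.

```bash
python3 - <<'E'
from h import *
a=cv2.imread("top_raw.png")[130:250,215:405]; cv2.imwrite("pics/t2.png",cv2.resize(a,None,fx=4.2,fy=4.2,interpolation=cv2.INTER_CUBIC))
a=cv2.imread("scene_raw.png")[165:335,240:410]; cv2.imwrite("pics/s2.png",cv2.resize(a,None,fx=3.5,fy=3.5,interpolation=cv2.INTER_CUBIC))
E
```

```text
(no output)
```

View pics/t2.png

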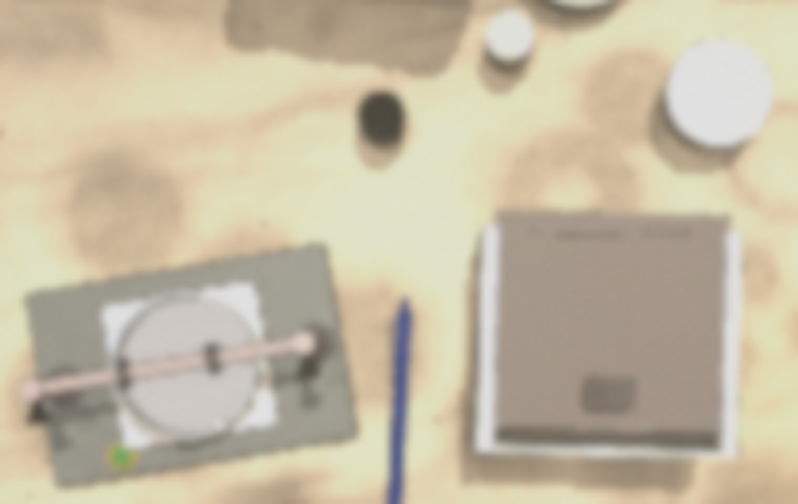

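View pics/s2.png

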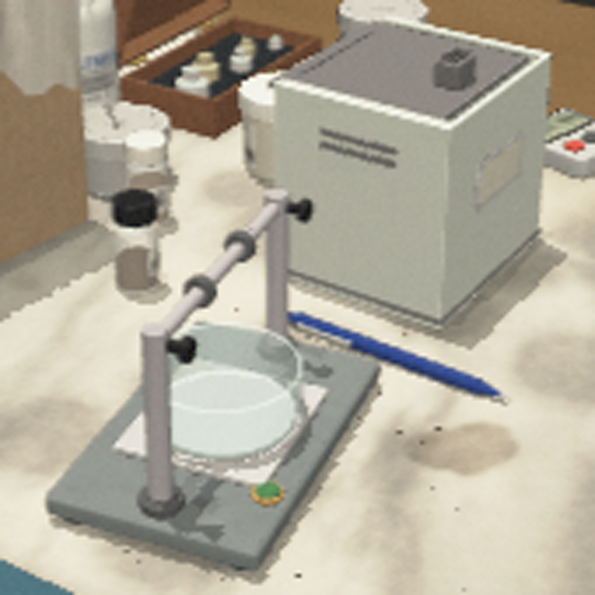

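```bash
python3 - <<'E'
from h import *
T=lambda a,b,z: ray("top",215+(a+.5)/4.2-.5,130+(b+.5)/4.2-.5,z)
S=lambda a,b,z: ray("scene",240+(a+.5)/3.5-.5,165+(b+.5)/3.5-.5,z)
b=np.array([T(*p,.016) for p in((25,296),(327,243),(358,436),(56,487))]);print("base",b.round(4).tolist(),b.mean(0),np.linalg.norm(b-np.roll(b,1,0),axis=1))
d=b[0]-b[1]+b[3]-b[2];print("yaw base",np.arctan2(-d[0],d[1]))
c1,c2=T(124,373,.105),T(212,358,.105);print("bar top",(c1+c2)/2,np.linalg.norm(c1-c2),"yaw",np.arctan2(-(c1-c2)[0],(c1-c2)[1]))
e1,e2=T(30,388,.105),T(305,343,.105);print("bar ends",(e1+e2)/2,np.linalg.norm(e1-e2),np.arctan2(-(e1-e2)[0],(e1-e2)[1]))
c1,c2=S(200,290,.105),S(240,245,.105);print("bar scene",(c1+c2)/2,np.linalg.norm(c1-c2),np.arctan2(-(c1-c2)[0],(c1-c2)[1]))
x=np.array([T(*p,.127) for p in((475,452),(737,458),(742,232),(484,225))]);print("box",x.round(4).tolist(),x.mean(0))
d=x[0]-x[1];print("yaw front",np.arctan2(-d[0],d[1]))
print("front edge z", T(606,455,.127))
q=S(446,126,.127),S(274,85,.127),S(550,53,.127);print("boxscene FL,BL,FR",q)
print("knob",T(608,393,.1395),S(455,62,.1395))
print("vial b",T(381,116,.058),"vial w",T(509,37,.058),"jar",T(718,92,.059))
print("dish",T(192,366,.05))
E
```

```text
base [[0.5718, 0.1592, 0.016], [0.6014, -0.0083, 0.016], [0.4946, -0.0257, 0.016], [0.4662, 0.1412, 0.016]] [0.53350276 0.06659555 0.016     ] [0.10714424 0.17001923 0.10826258 0.16933938]
yaw base 0.17189099401468189
bar top [0.53393486 0.06748049 0.105     ] 0.04553636300189597 yaw 0.17020211977830246
bar ends [0.53393527 0.06773098 0.105     ] 0.14214757583253074 0.16356769653219572
bar scene [0.53180544 0.06791083 0.105     ] 0.04601436614984799 0.1683634560221945
box [[0.4912, -0.0889, 0.127], [0.4884, -0.2194, 0.127], [0.6012, -0.2222, 0.127], [0.6045, -0.0933, 0.127]] [ 0.54632831 -0.15593465  0.127     ]
yaw front -0.02124371501559788
front edge z [ 0.48981    -0.15414334  0.127     ]
boxscene FL,BL,FR (array([ 0.49196792, -0.08898737,  0.127     ]), array([ 0.59925429, -0.08627071,  0.127     ]), array([ 0.48587347, -0.2136408 ,  0.127     ]))
knob [ 0.52091457 -0.15418269  0.1395    ] [ 0.51463986 -0.14405365  0.1395    ]
vial b [ 0.66721851 -0.03939968  0.058     ] vial w [ 0.7097218 -0.1078564  0.058    ] jar [ 0.68014221 -0.2195055   0.059     ]
dish [0.53335752 0.06207872 0.05      ]
```

```bash
cat >> h.py <<'E'
def frame(yx,z):  # tool R from approx y dir and z dir
    z=np.array(z,float);z/=np.linalg.norm(z);y=np.array(yx,float);y-=z*(y@z);y/=np.linalg.norm(y)
    return np.c_[np.cross(y,z),y,z]
def cur():
    s=bot.read_state();q=s["tool_rot"];return np.array(s["tcp_pos"]),Ro.from_quat([q[1],q[2],q[3],q[0]]).as_matrix(),s
def go(p,Rt,tag=""):
    p0,R0,s=cur();print(tag,"t%.2f"%s["time"],"tcp",p0.round(4),"| shift cm now-axes",(R0.T@(np.array(p)-p0)*100).round(2),"target-axes",(Rt.T@(np.array(p)-p0)*100).round(2),"turn deg",np.degrees(Ro.from_matrix(R0.T@Rt).as_rotvec()).round(2),"w",round(s["width"],4),"gf",round(float(s["grip_force"]),1),"F",np.round(s["contact_force"],1),"j",np.round(s["joints"],2))
E
Z='0,0,0,0,0,-9.4,6'
python3 -m jog '[0,0,0,0,0,-9.4,5,0,0,0,0,0,-9.4,5,0,0,0,0,0,-9.4,5,0,0,0,0,0,-9.4,5,0,0,0,0,0,-9.4,5]' 30
python3 -m jog '[0,0,0,0,0,-9.4,5,0,0,0,0,0,-9.4,5,0,0,0,0,0,-9.4,5,4,3,0,0,0,0,5,4,3,0,0,0,0,5]'
python3 -m jog '[4,3,0,0,0,0,5,4,3,0,0,0,0,5,4,3,0,0,0,0,5,4,3,0,0,0,0,5,4,3,0,0,0,0,5]'
python3 -m jog '[4,3,0,0,0,0,5,4,3,0,0,0,0,5,4,3,0,0,0,0,5,0,0,0,0,0,0,5,0,0,0,0,0,0,5]'
python3 -c "
from h import *
Rt=frame((1,-.02,0),(0,0,-1));go((.52,-.154,.154),Rt)"
```

```text
time: 0.72
tcp_pos: [0.1531, -0.6315, 0.2559]
tool_rot: [-0.0, 0.862, 0.507, 0.0]
contact_force: [-0.0, 0.7, -0.5]
width: 0.0499
grip_force: 0.0
time: 1.35
tcp_pos: [0.215, -0.5519, 0.2557]
tool_rot: [-0.0, 0.715, 0.699, 0.0]
contact_force: [0.7, 0.3, 0.9]
width: 0.0501
grip_force: 0.0
time: 1.98
tcp_pos: [0.3695, -0.3546, 0.2562]
tool_rot: [-0.0, 0.714, 0.7, 0.0]
contact_force: [0.9, -0.1, -0.6]
width: 0.0503
grip_force: 0.0
time: 2.6
tcp_pos: [0.461, -0.2379, 0.2561]
tool_rot: [-0.0, 0.714, 0.7, -0.0]
contact_force: [-0.5, -0.4, -0.5]
width: 0.0497
grip_force: 0.0
 t2.60 tcp [ 0.461  -0.2379  0.2561] | shift cm now-axes [ 8.5   5.74 10.21] target-axes [ 8.5   5.73 10.21] turn deg [-0.03 -0.    0.02] w 0.0497 gf 0.0 F [-0.5 -0.4 -0.5] j [-0.53  0.3   1.89 -0.    0.95 -0.51]
```

```bash

python3 -m jog '[4.25,2.85,0,0,0,0,4.5,4.25,2.85,0,0,0,0,4.5,0,0,3.5,0,0,0,4.5,0,0,3.5,0,0,0,4.5,0,0,2,0,0,0,4.5]' 25
python3 -m jog '[0,0,1.2,0,0,0,4.5,0,0,0,0,0,0,1.2,0,0,0,0,0,0,1.2,0,0,0,0,0,0,1.2,0,0,0,0,0,0,1.2]'
python3 -c "
from h import *
Rt=frame((1,-.02,0),(0,0,-1));go((.52,-.154,.154),Rt)
cap('scene','s3.png',(300,80,460,200),4)"
```

```text
time: 3.22
tcp_pos: [0.5188, -0.1551, 0.1646]
tool_rot: [-0.001, 0.715, 0.699, -0.001]
contact_force: [0.5, -0.8, 0.8]
width: 0.0449
grip_force: 0.0
time: 3.85
tcp_pos: [0.5203, -0.1546, 0.155]
tool_rot: [0.001, 0.714, 0.7, 0.0]
contact_force: [-1.8, -6.4, -0.1]
width: 0.0148
grip_force: 29.6
 t3.85 tcp [ 0.5203 -0.1546  0.155 ] | shift cm now-axes [ 0.06 -0.03  0.1 ] target-axes [ 0.06 -0.03  0.1 ] turn deg [ 0.06  0.05 -0.02] w 0.0148 gf 29.6 F [-1.8 -6.4 -0.1] j [-0.34  0.46  1.94 -0.    0.74 -0.32]
```

View pics/s3.png

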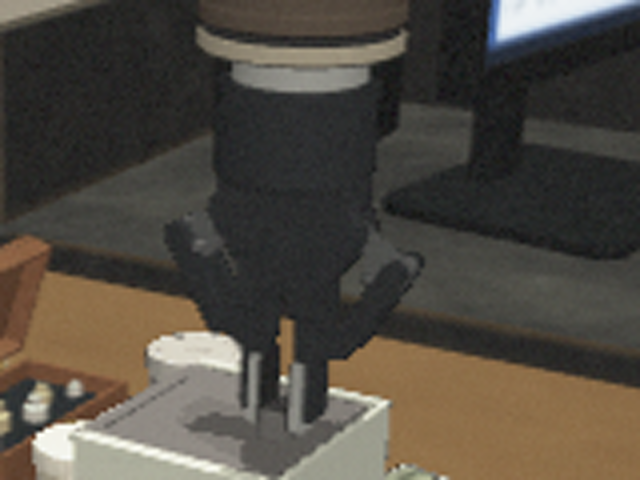

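The fingers straddle the knob at (277,400) and hold it, with width 14.8 mm. Next I slide the lid open.

```bash

python3 -m jog '[0,1,0,0,0,0,1.2,0,2,0,0,0,0,1.2,0,2,0,0,0,0,1.2,0,2,0,0,0,0,1.2,0,2,0,0,0,0,1.2]'
python3 -m jog '[0,1,0,0,0,0,1.2,0,0,0,0,0,0,3,0,0,0,0,0,0,4.5,0,0,-4,0,0,0,4.5,0,0,-4,0,0,0,4.5]'
python3 -m jog '[-6,0,-4,0,0,0,4.5,-6,-4,0,0,0,0,4.5,-6,-6,0,0,0,0,4.5,-5,-6,0,0,0,0,4.5,0,0,0,0,0,0,4.5]'
python3 -c "
from h import *
Rt=frame((1,-.02,0),(0,0,-1));go((.52,-.154,.154),Rt)
cap('top','t3.png',(315,130,405,250),5); cap('scene','s4.png',(300,150,400,270),5)
a=cv2.imread('pics/t3.png');b=cv2.imread('pics/s4.png');cv2.imwrite('pics/c3.png',np.hstack([a[:,:390],b[:,:410]]))"
```

```text
time: 4.53
tcp_pos: [0.6108, -0.1569, 0.155]
tool_rot: [0.001, 0.714, 0.7, -0.0]
contact_force: [-1.8, -11.9, -0.4]
width: 0.015
grip_force: 29.6
time: 5.15
tcp_pos: [0.62, -0.1559, 0.2353]
tool_rot: [-0.0, 0.714, 0.7, 0.0]
contact_force: [0.2, -1.4, -0.2]
width: 0.0448
grip_force: 0.0
time: 5.78
tcp_pos: [0.4865, -0.3441, 0.2695]
tool_rot: [0.0, 0.716, 0.698, -0.0]
contact_force: [1.0, 0.7, -0.1]
width: 0.045
grip_force: 0.0
 t5.78 tcp [ 0.4865 -0.3441  0.2695] | shift cm now-axes [19.09  2.88 11.54] target-axes [19.07  2.97 11.55] turn deg [ 0.    0.04 -0.26] w 0.045 gf 0.0 F [ 1.   0.7 -0.1] j [-0.67  0.39  1.71 -0.    1.04 -0.64]
```

View pics/c3.png

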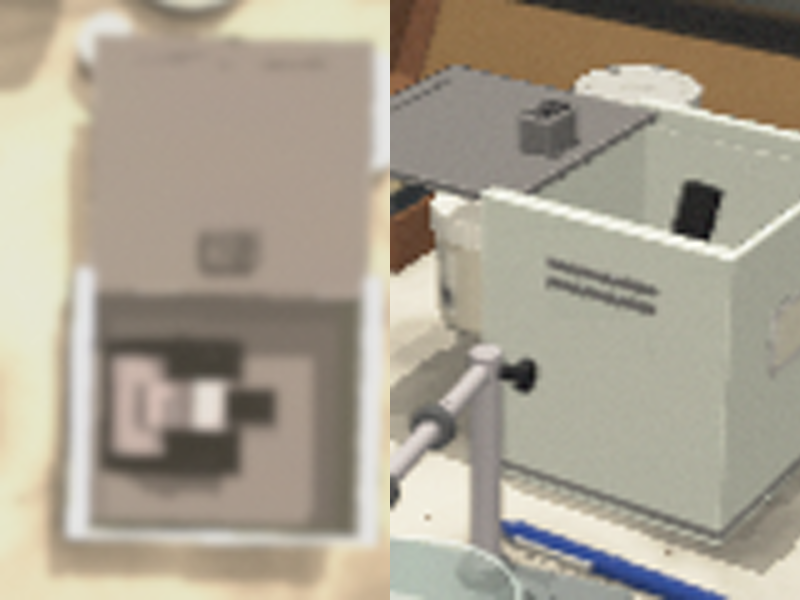

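Lid is fully open. The grip block is at about (252,406) in the top crop and (700,210) in the scene crop, with the tray on the left. I fit the hanger origin to these.

```bash
python3 - <<'E'
from h import *
from scipy.optimize import least_squares
hz=np.array([0,-np.sin(.5),np.cos(.5)]);Rb=Ro.from_euler('z',-.02).as_matrix()
H=Rb@np.c_[np.cross([-1,0,0],hz),[-1,0,0],hz]
C=np.array([[a,b,c] for a in(-5,5) for b in(-8,8) for c in(10,40)])/1e3
t=lambda a,b:np.array([315+(a+.5)/5-.5,130+(b+.5)/5-.5]); s=lambda a,b:np.array([300+(a-390+.5)/5-.5,150+(b+.5)/5-.5])
def res(o,full=False):
    P=lambda n,l:proj(n,o+H@(np.array(l)/1e3))
    ps=np.array([proj("scene",o+H@c) for c in C])
    r=[*(P("top",(-5,0,40))-t(275,406)),(P("top",(12,0,-64))-t(113,405))[0],
       ps[:,0].max()-s(722,0)[0],ps[:,0].min()-s(677,0)[0],ps[:,1].min()-s(0,180)[1]]
    return np.array(r)
f=least_squares(res,[.546,-.155,.08]);print(f.x,res(f.x).round(2)); o=f.x
print("grip",o+H@[0,0,.025],"at32",o+H@[0,0,.032],"tray",o+H@[0,0,-.072])
np.savez("hang.npz",o=o,H=H)
Rt=frame(-H[:,1],-hz@Rb.T)
g=o+H@[0,0,.030]; pre=g+H@[0,0,.10]
tcp=lambda p:p-.006*Rt[:,2]
go(tcp(pre),Rt,"pre");go(tcp(g),Rt,"grasp");print(tcp(pre),tcp(g))
E
```

```text
[ 0.54460326 -0.1548766   0.07712544] [ 0.05  1.24  0.69  1.05 -2.43 -0.01]
grip [ 0.54436357 -0.16685984  0.099065  ] at32 [ 0.54429645 -0.17021515  0.10520808] tray [ 0.54529359 -0.12036487  0.0139395 ]
pre t5.88 tcp [ 0.4893 -0.3421  0.2695] | shift cm now-axes [12.33  5.12  7.3 ] target-axes [ 7.31  5.16 12.31] turn deg [ 0.09 28.66 -0.1 ] w 0.0448 gf 0.0 F [0.3 0.7 0.5] j [-0.66  0.39  1.71  0.    1.04 -0.64]
grasp t5.88 tcp [ 0.4893 -0.3421  0.2695] | shift cm now-axes [17.12  5.1  16.07] target-axes [ 7.31  5.16 22.31] turn deg [ 0.09 28.66 -0.1 ] w 0.0448 gf 0.0 F [0.3 0.7 0.5] j [-0.66  0.39  1.71  0.    1.04 -0.64]
[ 0.54329931 -0.22006543  0.19647667] [ 0.5442581  -0.17213247  0.10871841]
```

```bash

python3 -m jog '[0,0,0,0,9.55,0,4,0,0,0,0,9.55,0,4,0,0,0,0,9.55,0,4,3.7,2.6,0,0,0,0,4,3.6,2.5,0,0,0,0,4]'
python3 -m jog '[0,0,4,0,0,0,4,0,0,4,0,0,0,4,0,0,4,0,0,0,4,0,0,0,0,0,0,4,0,0,0,0,0,0,4]'
python3 -c "
from h import *
d=np.load('hang.npz');o,H=d['o'],d['H'];Rt=frame(-H[:,1],-H[:,2])
go(o+H@[0,0,.036],Rt)
cap('scene','s5.png',(290,90,410,230),4)"
```

```text
time: 6.5
tcp_pos: [0.5432, -0.2777, 0.3035]
tool_rot: [-0.174, 0.692, 0.678, 0.177]
contact_force: [0.3, -0.3, -0.5]
width: 0.0399
grip_force: 0.0
time: 7.12
tcp_pos: [0.5439, -0.2213, 0.1996]
tool_rot: [-0.173, 0.692, 0.679, 0.177]
contact_force: [-0.1, 0.4, 0.2]
width: 0.0398
grip_force: 0.0
 t7.12 tcp [ 0.5439 -0.2213  0.1996] | shift cm now-axes [-0.04 -0.07 10.33] target-axes [-0.04 -0.06 10.33] turn deg [0.04 0.04 0.07] w 0.0398 gf 0.0 F [-0.1  0.4  0.2] j [-0.67  0.6   1.65  0.42  1.24 -0.86]
```

View pics/s5.png

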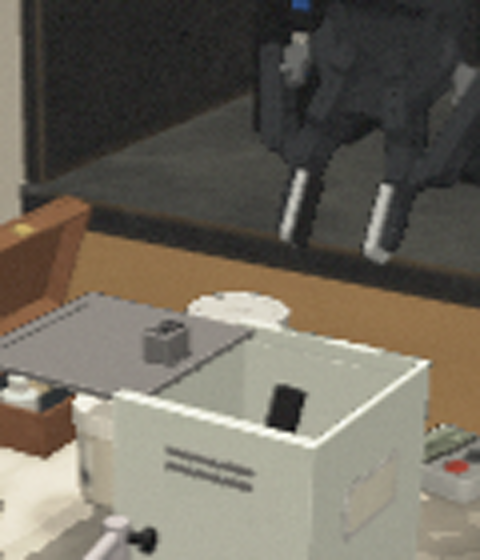

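Fingers hang open in line with the grip block at (288,405). I descend along the hanger axis and close.

```bash

python3 -m jog '[0,0,3,0,0,0,4,0,0,3,0,0,0,4,0,0,2,0,0,0,4,0,0,1.2,0,0,0,4,0,0,0.9,0,0,0,4]' 40
python3 -m jog '[0,0,0,0,0,0,4,0,0,0,0,0,0,1,0,0,0,0,0,0,1,0,0,0,0,0,0,1,0,0,0,0,0,0,1]' 40

```

```text
time: 7.8
tcp_pos: [0.5447, -0.1734, 0.1104]
tool_rot: [-0.172, 0.692, 0.678, 0.177]
contact_force: [13.0, 1.5, 2.3]
width: 0.0401
grip_force: 0.0
time: 8.43
tcp_pos: [0.5438, -0.173, 0.1102]
tool_rot: [-0.173, 0.692, 0.678, 0.177]
contact_force: [0.4, -2.4, 2.3]
width: 0.0153
grip_force: 43.3
```

```bash

python3 -m jog '[0,0,-2,0,0,0,1,0,0,-2.5,0,0,0,1,0,0,-3,0,0,0,1,0,0,-3.5,0,0,0,1,0,0,-3,0,0,0,1]' 40
python3 -m jog '[0,0,-2,0,0,0,1,0,0,-2,0,0,0,1,0,0,0,0,0,0,1,0,0,0,0,0,0,1,0,0,0,0,0,0,1]' 40
python3 -c "
from h import *
y=.169;Rt=frame((np.sin(y),-np.cos(y),0),(0,0,-1))
b=np.array([.533,.0677,.105]); c=np.array([np.cos(y),np.sin(y),0])
# hanger z of TCP = ~.038 ; pre: origin 45mm in front, 32 up
go(b-.06*c+np.array([0,0,.032+.038+.03]),Rt,'pre')"

```

```text
time: 9.05
tcp_pos: [0.5422, -0.2405, 0.2339]
tool_rot: [-0.173, 0.692, 0.678, 0.177]
contact_force: [0.5, -0.1, -0.9]
width: 0.015
grip_force: 42.6
time: 9.68
tcp_pos: [0.5417, -0.2585, 0.2672]
tool_rot: [-0.174, 0.692, 0.678, 0.177]
contact_force: [0.2, -0.4, -0.7]
width: 0.0153
grip_force: 42.6
pre t9.68 tcp [ 0.5417 -0.2585  0.2672] | shift cm now-axes [24.61 -7.41 20.57] target-axes [ -1.37 -32.3    6.22] turn deg [-19.85 -23.91  77.37] w 0.0153 gf 42.6 F [ 0.2 -0.4 -0.7] j [-0.71  0.56  1.54  0.38  1.39 -0.83]
```

```bash

python3 -m jog '[0,0,-1.5,0,-9.55,0,1,0,0,-1.5,0,-9.55,0,1,0,0,0,0,-9.55,0,1,0,0,0,0,0,9.9,1,0,0,0,0,0,9.9,1]' 40
python3 -m jog '[0,0,0,0,0,9.9,1,0,0,0,0,0,9.9,1,0,0,0,0,0,9.9,1,0,0,0,0,0,9.9,1,0,0,0,0,0,9.9,1]' 40
python3 -m jog '[0,0,0,0,0,9.9,1,0,-3,0,0,0,0,1,-1,-5,0,0,0,0,1,-1,-5,0,0,0,0,1,0,-5,0,0,0,0,1]' 40
python3 -m jog '[0,-5,0,0,0,0,1,0,-4,0,0,0,0,1,0,-2,0,0,0,0,1,0,0,0,0,0,0,1,0,0,0,0,0,0,1]' 40
cat > pre.py <<'E'
from h import *
y=.169;Rt=frame((np.sin(y),-np.cos(y),0),(0,0,-1))
b=np.array([.533,.0677,.105]); c=np.array([np.cos(y),np.sin(y),0])
go(b-.06*c+np.array([0,0,.032+.038+.03]),Rt,'pre')
E
python3 pre.py
```

```text
time: 10.3
tcp_pos: [0.5417, -0.2699, 0.2951]
tool_rot: [-0.0, 0.825, 0.565, -0.0]
contact_force: [0.2, -0.4, -1.1]
width: 0.0156
grip_force: 42.5
time: 10.92
tcp_pos: [0.5415, -0.2707, 0.2946]
tool_rot: [-0.0, 0.986, 0.167, -0.0]
contact_force: [0.6, -0.3, -0.4]
width: 0.0152
grip_force: 42.6
time: 11.55
tcp_pos: [0.4905, -0.0954, 0.2948]
tool_rot: [-0.0, 0.996, 0.084, -0.001]
contact_force: [1.3, 1.1, -0.6]
width: 0.0151
grip_force: 42.5
time: 12.18
tcp_pos: [0.4735, 0.0111, 0.2951]
tool_rot: [0.0, 0.996, 0.084, -0.0]
contact_force: [0.1, 0.1, -1.3]
width: 0.0151
grip_force: 42.5
pre t12.18 tcp [0.4735 0.0111 0.2951] | shift cm now-axes [ 0.82 -4.58  9.01] target-axes [ 0.82 -4.58  9.01] turn deg [ 0.    0.02 -0.03] w 0.0151 gf 42.5 F [ 0.1  0.1 -1.3] j [-0.04  0.19  1.94 -0.    1.02  1.36]
```

```bash

python3 -m jog '[0,-2.3,2,0,0,0,1,0,-2.3,3,0,0,0,1,0,0,3,0,0,0,1,0,0,1,0,0,0,1,0,0,0,0,0,0,1]' 40
python3 pre.py
python3 -c "
from h import *
cap('scene','s6.png',(255,165,405,315),4);cap('top','t6.png',(210,160,340,260),5)
"
```

```text
time: 12.8
tcp_pos: [0.4659, 0.0561, 0.2052]
tool_rot: [0.0, 0.997, 0.083, -0.001]
contact_force: [0.7, -1.1, -0.6]
width: 0.015
grip_force: 42.5
pre t12.80 tcp [0.4659 0.0561 0.2052] | shift cm now-axes [ 0.81 -0.02  0.02] target-axes [ 0.81 -0.02  0.02] turn deg [-0.    0.06 -0.12] w 0.015 gf 42.5 F [ 0.7 -1.1 -0.6] j [ 0.06  0.3   2.05 -0.    0.79  1.46]
```

View pics/s6.png

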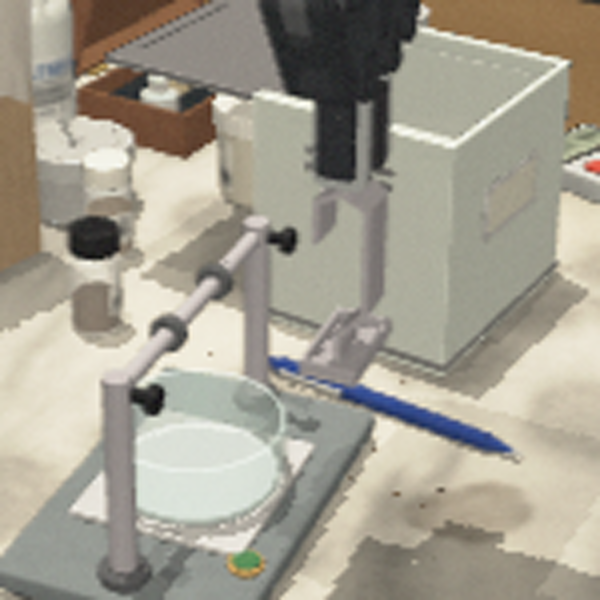

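```bash
python3 - <<'E'
from h import *
p,R,s=cur(); H=np.c_[R[:,0],-R[:,1],-R[:,2]]; o=p+R[:,2]*.038
P=lambda l:((proj("scene",o+H@(np.array(l)/1e3))-[255,165]+.5)*4-.5).round(0)
for n,l in dict(trayL=(12,22,-72),trayLt=(12,22,-64),trayF=(-12,22,-72),trayFt=(-12,22,-64),trayR=(-12,-22,-64),trayB=(12,-22,-64),lip1=(11,10,-18.5),lip2=(11,-10,-18.5),shk1=(-11,10,-44),shk2=(-11,-10,-44),apex=(0,10,12)).items(): print(n,P(l))
b=np.array([.533,.0677,.105]);
for d in(-.0225,.0225): print("collar",((proj("scene",b+d*H[:,1])-[255,165]+.5)*4-.5).round(0))
E
```

```text
trayL [294. 376.]
trayLt [294. 359.]
trayF [350. 388.]
trayFt [351. 371.]
trayR [387. 318.]
trayB [333. 307.]
lip1 [309. 245.]
lip2 [327. 223.]
shk1 [360. 312.]
shk2 [377. 289.]
apex [336. 180.]
collar [212. 280.]
collar [167. 330.]
```

```bash
python3 - <<'E'
import cv2
a=cv2.imread("scene_raw.png")[205:265,290:370]; cv2.imwrite("pics/s7.png",cv2.resize(a,None,fx=10,fy=10,interpolation=cv2.INTER_CUBIC))
E
```

```text
(no output)
```

View pics/s7.png

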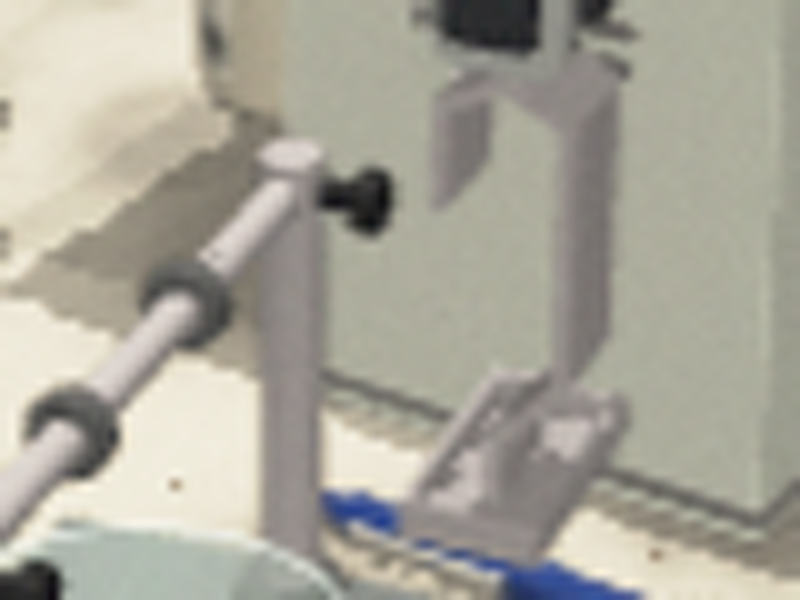

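Hanger upright, with the mouth (between the lip at (437,210) and the shank at (580,350)) facing the bar; collars at (187,305) and (75,432). The model agrees within about 2 mm. I lower to mouth height, then advance.

```bash

python3 -m jog '[0,0,1.5,0,0,0,1,0,0,1.6,0,0,0,1,0,0,0,0,0,0,1,1.5,0,0,0,0,0,1,1.5,0,0,0,0,0,1]' 40
python3 -m jog '[1.5,0,0,0,0,0,1,1.2,0,0,0,0,0,1,1.1,0,0,0,0,0,1,0,0,0,0,0,0,1,0,0,0,0,0,0,1]' 40
python3 -c "
from h import *
go((.533,.0677,.143),frame((np.sin(.169),-np.cos(.169),0),(0,0,-1)))
cap('scene','s8.png',(285,195,365,275),7)
"
```

```text
time: 13.52
tcp_pos: [0.4975, 0.062, 0.1754]
tool_rot: [0.0, 0.996, 0.084, 0.001]
contact_force: [0.1, -0.6, -0.8]
width: 0.0153
grip_force: 42.6
time: 14.15
tcp_pos: [0.5324, 0.0681, 0.1742]
tool_rot: [-0.0, 0.996, 0.084, -0.0]
contact_force: [-0.9, -0.2, -1.1]
width: 0.0152
grip_force: 42.6
 t14.15 tcp [0.5324 0.0681 0.1742] | shift cm now-axes [0.06 0.05 3.12] target-axes [0.05 0.05 3.12] turn deg [-0.    0.04 -0.06] w 0.0152 gf 42.6 F [-0.9 -0.2 -1.1] j [0.07 0.43 1.94 0.   0.78 1.47]
```

View pics/s8.png

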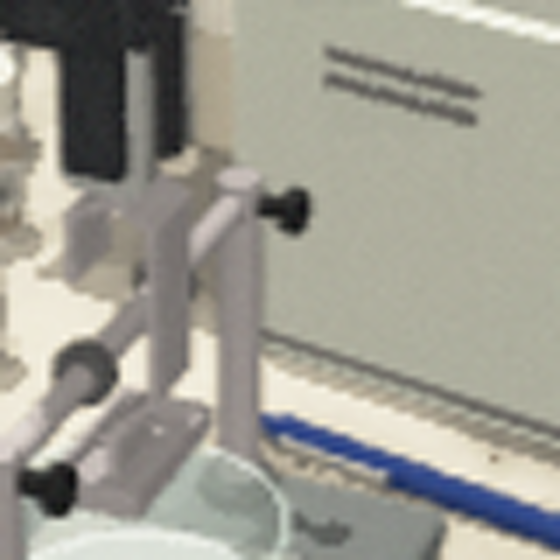

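The bar runs between lip (85,240) and shank (170,300), between the collars. I lower and release.

```bash

python3 -m jog '[0.05,0,0.8,0,0,0,1,0,0,0.8,0,0,0,1,0,0,0.8,0,0,0,1,0,0,0.5,0,0,0,1,0,0,0,0,0,0,1]' 40

```

```text
time: 14.82
tcp_pos: [0.5331, 0.0682, 0.1448]
tool_rot: [-0.0, 0.996, 0.084, -0.0]
contact_force: [1.0, 0.6, -1.4]
width: 0.0151
grip_force: 42.6
```

```bash

python3 -m jog '[0,0,0.1,0,0,0,1,0,0,0,0,0,0,1.7,0,0,0,0,0,0,2.2,0,0,0,0,0,0,2.8,0,0,0,0,0,0,2.8]' 40
python3 -m jog '[0,0,0,0,0,0,2.8,0,0,-1,0,0,0,2.8,0,0,-2,0,0,0,2.8,0,0,-3,0,0,0,2.8,0,0,-4,0,0,0,2.8]' 40
python3 -m jog '[0,0,-2,0,0,0,2.8,0,0,0,0,0,-9.87,3,0,0,0,0,0,-9.87,4,0,0,0,0,0,-9.87,4,0,0,0,0,0,-9.87,4]' 40
python3 -m jog '[0,0,0,0,0,-9.87,4,0,0,0,0,0,-9.87,4,0,0,0,0,0,-9.87,4,0,0,0,0,0,-9.87,4,0,0,0,0,0,0,4.5]' 25
python3 -c "
from h import *
go((.620,-.1565,.155),frame((1,-.02,0),(0,0,-1)))
cap('scene','s9.png',(270,160,390,300),4)
"
```

```text
time: 15.45
tcp_pos: [0.5334, 0.0682, 0.1444]
tool_rot: [-0.0, 0.996, 0.084, 0.0]
contact_force: [0.4, -0.8, 0.4]
width: 0.0279
grip_force: 0.0
time: 16.08
tcp_pos: [0.5329, 0.0682, 0.2454]
tool_rot: [-0.0, 0.996, 0.084, -0.001]
contact_force: [0.9, 0.1, 0.2]
width: 0.0279
grip_force: 0.0
time: 16.7
tcp_pos: [0.5333, 0.0682, 0.265]
tool_rot: [0.0, 0.908, 0.418, 0.0]
contact_force: [0.1, 1.0, -0.2]
width: 0.0398
grip_force: 0.0
time: 17.32
tcp_pos: [0.5334, 0.0682, 0.2649]
tool_rot: [0.0, 0.716, 0.698, 0.0]
contact_force: [1.3, -0.3, 0.7]
width: 0.0445
grip_force: 0.0
 t17.32 tcp [0.5334 0.0682 0.2649] | shift cm now-axes [-22.24   9.23  10.99] target-axes [-22.29   9.11  10.99] turn deg [ 0.03 -0.   -0.32] w 0.0445 gf 0.0 F [ 1.3 -0.3  0.7] j [0.07 0.31 1.84 0.   0.98 0.1 ]
```

View pics/s9.png

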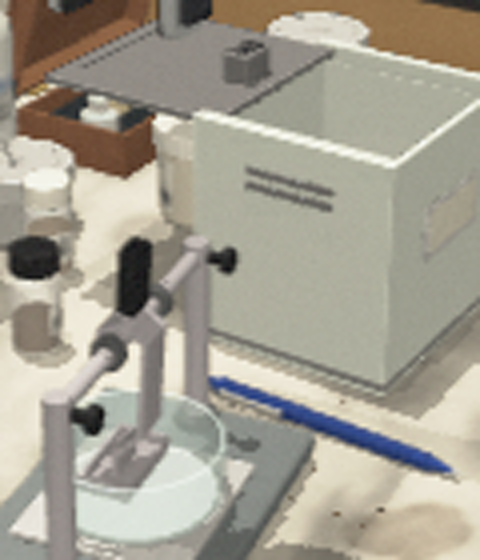

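The hanger hangs centred on the bar, tray inside the dish and grip block at (135,275). Next is closing the lid.

```bash

python3 -m jog '[-5,2,0,0,0,0,4.5,-6,2.4,0,0,0,0,4.5,-6,2.4,0,0,0,0,4.5,-5.2,2.3,0,0,0,0,4.5,0,0,0,0,0,0,4.5]' 25
python3 -m jog '[0,0,4,0,0,0,4.5,0,0,4,0,0,0,4.5,0,0,2,0,0,0,4.5,0,0,1,0,0,0,4.5,0,0,0,0,0,0,4.5]'
python3 -c "
from h import *
go((.620,-.1560,.155),frame((1,-.02,0),(0,0,-1)))"
python3 -m jog '[0,0,0,0,0,0,1.2,0,0,0,0,0,0,1.2,0,0,0,0,0,0,1.2,0,0,0,0,0,0,1.2,0,-1,0,0,0,0,1.2]'
python3 -m jog '[0,-2,0,0,0,0,1.2,0,-2,0,0,0,0,1.2,0,-2,0,0,0,0,1.2,0,-2,0,0,0,0,1.2,0,-1,0,0,0,0,1.2]'
python3 -m jog '[0,-0.2,0,0,0,0,1.2,0,0,0,0,0,0,1.2,0,0,0,0,0,0,1.2,0,0,0,0,0,0,1.2,0,0,0,0,0,0,1.2]'

```

```text
time: 18.0
tcp_pos: [0.6184, -0.1557, 0.2642]
tool_rot: [0.001, 0.719, 0.695, 0.0]
contact_force: [0.3, 1.3, -0.3]
width: 0.045
grip_force: 0.0
time: 18.62
tcp_pos: [0.6172, -0.1515, 0.1543]
tool_rot: [-0.0, 0.716, 0.698, -0.0]
contact_force: [0.8, 0.3, 0.3]
width: 0.0448
grip_force: 0.0
 t18.62 tcp [ 0.6172 -0.1515  0.1543] | shift cm now-axes [-0.44  0.29 -0.07] target-axes [-0.44  0.28 -0.07] turn deg [-0.03 -0.01 -0.33] w 0.0448 gf 0.0 F [0.8 0.3 0.3] j [-0.29  0.57  1.72  0.    0.85 -0.26]
time: 19.25
tcp_pos: [0.6076, -0.1516, 0.1553]
tool_rot: [0.0, 0.716, 0.698, 0.0]
contact_force: [1.2, 3.0, 2.0]
width: 0.0148
grip_force: 27.4
time: 19.88
tcp_pos: [0.5171, -0.1492, 0.1553]
tool_rot: [0.001, 0.716, 0.698, 0.001]
contact_force: [2.0, 6.6, 0.6]
width: 0.0153
grip_force: 27.4
time: 20.5
tcp_pos: [0.5157, -0.1492, 0.1553]
tool_rot: [0.0, 0.716, 0.698, 0.001]
contact_force: [-2.6, 5.3, 6.9]
width: 0.015
grip_force: 27.9
```

```bash

python3 -m jog '[0,-0.2,0,0,0,0,1.2,0,-0.2,0,0,0,0,1.2,0,0,0,0,0,0,1.2,0,0,0,0,0,0,1.2,0,0,0,0,0,0,1.2]'
python3 -m jog '[0,0,0,0,0,0,3,0,0,0,0,0,0,4.5,0,0,-1,0,0,0,4.5,0,0,-3,0,0,0,4.5,0,0,-4,0,0,0,4.5]'
python3 -m jog '[-4,0,-4,0,0,0,4.5,-6,-4,0,0,0,0,4.5,-6,-6,0,0,0,0,4.5,-5,-4,0,0,0,0,4.5,0,0,0,0,0,0,4.5]'
python3 -c "
from h import *
cap('top','t9.png',(215,130,405,250),4.2)"
```

```text
time: 21.12
tcp_pos: [0.5131, -0.1491, 0.1553]
tool_rot: [0.001, 0.716, 0.698, 0.001]
contact_force: [7.7, 8.2, -0.5]
width: 0.0148
grip_force: 27.2
time: 21.75
tcp_pos: [0.5109, -0.1493, 0.2353]
tool_rot: [-0.001, 0.716, 0.698, -0.0]
contact_force: [-0.0, -0.2, -0.5]
width: 0.0451
grip_force: 0.0
time: 22.38
tcp_pos: [0.3863, -0.3343, 0.2752]
tool_rot: [0.0, 0.718, 0.697, -0.0]
contact_force: [-0.0, 0.6, 0.3]
width: 0.0451
grip_force: 0.0
```

View pics/t9.png

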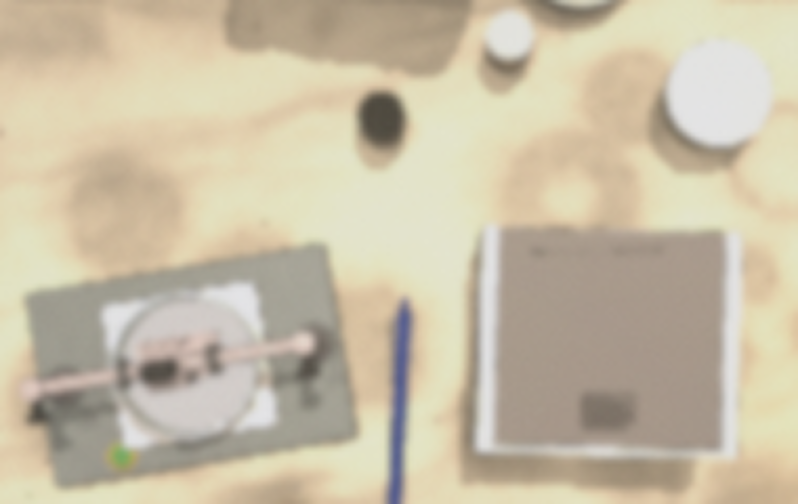

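The lid now meets the front rim with no gap (knob at (608,411)), the hanger sits between the collars, and the jar and vials haven't moved.

```bash
python3 -c "
from workcell import bot
print(bot.sign_off())"
```

```text
the job is handed in; nothing more can be done
None
```

The job is handed in, with no verdict returned: the last pictures show the hanger hanging on the bar between the collars with its tray in the dish, the lid pushed shut against its stop, and the jar and vials where they were.

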